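Finish the interlocking carton layer

TASK

Complete the layer of cartons on the small plywood pallet slab, following the outlines drawn on its deck: set one of the two loose cartons of the same shape and size as the carton already there beside it, lengthwise, and the other crosswise over the ends of the pair. Each carton must stand upright and roughly square on its own outline, and the carton already there must stay on its outline.

Things in the scene. Friction and masses are not known exactly. Their poses are not given: they have to be found in the camera images.
- slab: fixed plywood pallet slab, 122 x 88 mm, 22 mm high; origin at the centre of its underside, x along its 122 mm side, z up. Three 64 x 30 mm outlines are drawn on its flat deck, centred in its own x, y (mm) at (-17, 17) and (-17, -17), both 64 along x, and (34, 0), 64 along y; only the first is taken. 4 mm between outlines: if held by the ends, set the lengthwise carton before the crosswise one.
- carton_first_center (a point): a plain brown cardboard carton, 64 long x 30 wide x 40 mm high, with a pale tape strip along its top, 0.08 to 0.15 kg; loose, already standing in its outline on the slab; the point is the carton's centre, 20 mm above its underside, x along its 64 mm length, z up
- carton_a_center (a point): a plain brown cardboard carton, 64 long x 30 wide x 40 mm high, with a pale tape strip along its top, 0.08 to 0.15 kg; loose on the bench; interchangeable with the other loose one; it can be held by its two ends, 64 mm apart; the point is the carton's centre, 20 mm above its underside, x along its 64 mm length, z up. A square carton (46 x 46 x 40 mm) stands about too and is not needed
- carton_b_center (a point): a plain brown cardboard carton, 64 long x 30 wide x 40 mm high, with a pale tape strip along its top, 0.08 to 0.15 kg; loose on the bench, the twin of the other; the point is the carton's centre, 20 mm above its underside, x along its 64 mm length, z up
Not all that is in view belongs to the job. What is shaped like the part that bears carton_a_center but purple is not meant.

How it is judged:
At the end, for the whole second after the job is handed in: Each carton stands upright on the deck in its own outline: centre within 12 mm along each slab axis, height within 5 mm, tilt under 10 and length within 12 degrees; the first in its old outline, one loose carton beside it, the other crosswise over their ends (either way), all released (x of carton_first_center in the frame of slab between -0.029 and -0.005 m and y of carton_first_center in the frame of slab between 0.005 and 0.029 m and z of carton_first_center in the frame of slab between 0.037 and 0.047 m and angle between carton_first_center's own z axis and vertical below 0.17 rad and angle between the x axis of carton_first_center and the x axis of slab, either way round below 0.21 rad and (((x of carton_a_center in the frame of slab between -0.029 and -0.005 m and y of carton_a_center in the frame of slab between -0.029 and -0.005 m and z of carton_a_center in the frame of slab between 0.037 and 0.047 m and angle between carton_a_center's own z axis and vertical below 0.17 rad and angle between the x axis of carton_a_center and the x axis of slab, either way round below 0.21 rad) and (x of carton_b_center in the frame of slab between 0.022 and 0.046 m and y of carton_b_center in the frame of slab between -0.012 and 0.012 m and z of carton_b_center in the frame of slab between 0.037 and 0.047 m and angle between carton_b_center's own z axis and vertical below 0.17 rad and angle between the x axis of carton_b_center and the y axis of slab, either way round below 0.21 rad)) or ((x of carton_b_center in the frame of slab between -0.029 and -0.005 m and y of carton_b_center in the frame of slab between -0.029 and -0.005 m and z of carton_b_center in the frame of slab between 0.037 and 0.047 m and angle between carton_b_center's own z axis and vertical below 0.17 rad and angle between the x axis of carton_b_center and the x axis of slab, either way round below 0.21 rad) and (x of carton_a_center in the frame of slab between 0.022 and 0.046 m and y of carton_a_center in the frame of slab between -0.012 and 0.012 m and z of carton_a_center in the frame of slab between 0.037 and 0.047 m and angle between carton_a_center's own z axis and vertical below 0.17 rad and angle between the x axis of carton_a_center and the y axis of slab, either way round below 0.21 rad)))); the robot touches nothing.
It also fails if it takes over 48 s, if anything falls off the work surface, if the arm or the gripper's body presses on something with over 40 N, if the wrist force passes 120 N, or if a joint passes its speed limit or range.

ROBOT

A 7-joint arm with a two-finger parallel gripper is mounted at the origin on a cart in front of the work surface, level with it; the furniture and walls round the work are solid. World frame = base frame: x ahead of the robot, y to its left, z up, the work surface at z = 0. Lengths are in m, angles in rad, forces in N, time in s.
With the tool pointing down it reaches from about 0.4 to 0.85 m from the base axis. Payload 10.4 kg.
Tool frame: the origin (TCP) lies at the very end of the fingers, on their centre line; the grasp point (between the pads) lies r.grasp_offset behind it (r.grasp_offset is the distance from the TCP to the grasp point, in m); z points along the fingers, y is the direction in which the jaws open and shut (so a half turn about z gives the same grasp; the last joint's range is limited). The gripper opens to 87 mm and grips with 3 to 60 N. Pads are 19 mm wide; open, the fingers measure 117 mm over their backs; the gripper's body (75 mm by 190 mm) begins 51 mm behind the grasp point.
Start: joints at [1.185, 0.332, -0.065, 1.46, 0.022, 1.35, -0.088], TCP at [0.222, -0.584, 0.223] pointing down, gripper open.
Joint ranges: [-2.6, 2.6], [-0.5, 2.12], [-1.47, 1.34], [0.16, 2.42], [-1.27, 4.41], [0.06, 2.06], [-2.6, 2.6]. Speed limits (rad/s): [2.22, 2.22, 2.79, 2.79, 3.14, 3.14, 3.14].

INTERFACE

Orientations are given as a unit quaternion [x, y, z, w].
In Python, from bench import read_state, cams, job, r gives the robot as it stands. The module is installed in compiled form; this text tells all that it offers.
- The arm moves only by the tool arm_command, never from a script. Its argument "increments" is a list of rows, each an object of numbers: "gripper": the opening in per cent of the stroke, from 0 (shut) to 100 (fully open); "dx", "dy", "dz": the shift along the tool's x, y, z in m; "spin": the turn about the tool's z in degrees. In form: [{"gripper": .., "dx": .., "dy": .., "dz": .., "spin": ..}, ...]. A call has exactly 8 rows; each row shifts and turns the commanded pose from where the row before left it, along the tool's axes as they then stand; what a row does not reach is not made up. A row lasts 1/8 s, in which the tool goes at most 62.5 mm and 10.7 degrees, less where a joint would pass 70% of its speed; a pose out of reach is approached as far as the arm can. A call with a gripper value outside its range is refused whole. The fingers move at their own pace and stop on an object; "grip_force" is the grip in N (left out, the last holds). Time passes only in rows, so rows that do not move let the fingers close, or fill a call up. It gives the time, the measured TCP pose, the force and the opening at its end, in the units of the state.
- read_state(): the state, without advancing time (a new reading comes with each control period).
- cams.camera(name): name is "scene" or "top"; returns the picture (400x640x3 uint8, red, green, blue); there is no depth.
- cams.camera_info(name): a dict with "K" (3x3 intrinsics, pixels), "rvec" (rotation vector, rad) and "tvec" (3), from world to camera coordinates, as OpenCV has them. Camera axes: x right, y down, z forward; pixel columns grow to the right and rows downward; lengths in m; the calibration is good to about 2 mm. A picture is of the moment at which its call begins. camera_info takes no time and is no camera call.
- job.close_job(): hands the job in, once; it reports no verdict.
The state is a dict: "time": time; "joint_positions": joint angles; "joint_vel": joint speeds; "joint_torque": joint torques, N m; "ee_pos": TCP position; "eef_rot": TCP orientation; "ft_force": force on the tool from outside, world axes, zero at the start; "torque": the same for the moment, N m; "width": finger opening in m.
Only numpy, scipy, OpenCV 4.12 (cv2) and the standard library are available. Lean on these libraries where they do the work, as an engineer would, in place of code of your own. Each camera call takes 0.05 s, during which the arm holds its last target.

## Working session

There is one attempt and no reset: what is moved stays moved. The work goes in short steps, Python scripts to look and compute and a tool call to move; the robot and the scene stay as the last step left them, time stands still between calls to the robot, and variables do not carry over. Pictures are saved under pics/ and viewed, and the job is handed in when it is done.

Besides the shell and the picture viewer there is one more tool, called after "Request:" as name(argument=value, ...), one argument or row to a line, values as JSON. arm_command: Moves the arm, as the interface text tells. Its arguments: {"type":"object","properties":{"increments":{"type":"array","items":{"type":"object","properties":{"gripper":{"type":"number"},"dx":{"type":"number"},"dy":{"type":"number"},"dz":{"type":"number"},"spin":{"type":"number"}}}},"grip_force":{"type":"number"}},"required":["increments"]}

```bash
mkdir -p pics; python3 - <<'E'
from bench import read_state, cams, job, r
import cv2
for n in("scene","top"):
    im=cams.camera(n); cv2.imwrite(f"pics/{n}0.png",im[:,:,::-1]); i=cams.camera_info(n); print(n,i)
s=read_state(); print(s, r.grasp_offset)
E
```

```text
scene {'K': array([[383.6245032 ,   0.        , 319.73892377],
       [  0.        , 383.6245032 , 201.33222784],
       [  0.        ,   0.        ,   1.        ]]), 'rvec': array([ 0.74453047, -2.28050723,  1.46863537]), 'tvec': array([0.43728049, 0.18838849, 0.90909316])}
top {'K': array([[377.50222223,   0.        , 316.49931543],
       [  0.        , 377.50222223, 198.87496076],
       [  0.        ,   0.        ,   1.        ]]), 'rvec': array([ 2.15288154, -2.19436141,  0.02968354]), 'tvec': array([0.02607394, 0.50888653, 1.10306861])}
{'time': 0.1, 'joint_positions': array([ 1.18539569,  0.33282228, -0.06469409,  1.46082514,  0.02156584,
        1.34987527, -0.08848018]), 'joint_vel': array([-0.00158395, -0.001009  ,  0.00184552, -0.00097741,  0.00131163,
       -0.00121001, -0.00103083]), 'joint_torque': array([ 1.30756576e-03, -6.24548221e+01,  2.47134443e-02, -3.90721393e+01,
       -6.12518401e-02,  3.65308207e-02,  9.34164609e-05]), 'ee_pos': array([ 0.22169893, -0.58401004,  0.22184034]), 'eef_rot': array([ 9.83589563e-01,  1.80419480e-01, -1.22345504e-04, -6.06084134e-04]), 'ft_force': array([ 0.44171053,  0.80238293, -0.18652953]), 'torque': array([0.02365603, 0.00574441, 0.00163076]), 'width': 0.08717722595584425} 0.0187
```

View pics/top0.png

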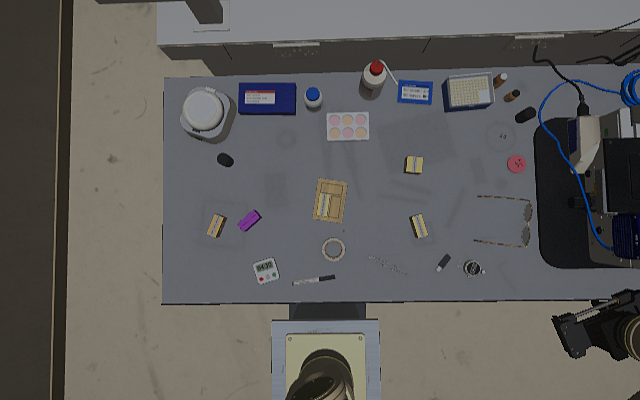

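View pics/scene0.png

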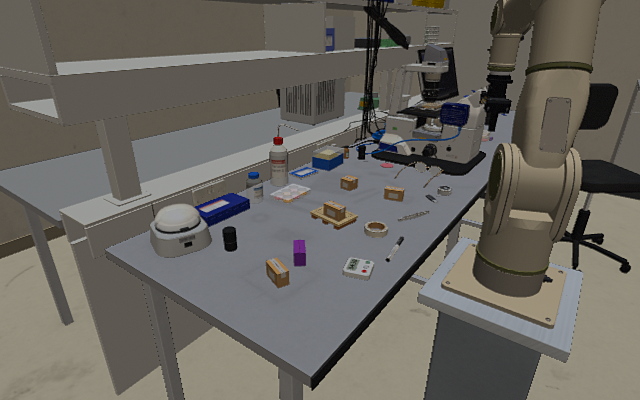

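Candidates, by top-view pixel:
- (216,225): brown, oblong
- (419,226): brown, oblong
- (414,165): brown, looks square
- (249,220): purple, so excluded
- (323,205): already on the slab

I'll check these in close crops.

```bash
python3 - <<'E'
import cv2,numpy as np
im=cv2.imread("pics/top0.png")
def c(x,y,h=25): return cv2.resize(im[y-h:y+h,x-h:x+h],(390,290*390//390 if 0 else 390),interpolation=cv2.INTER_CUBIC)
a=np.hstack([c(220,225),c(419,226)]);b=np.hstack([c(414,165),c(330,200)])
cv2.imwrite("pics/c1.png",cv2.resize(np.vstack([a,b]),(600,600)))
E
```

```text
(no output)
```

View pics/c1.png

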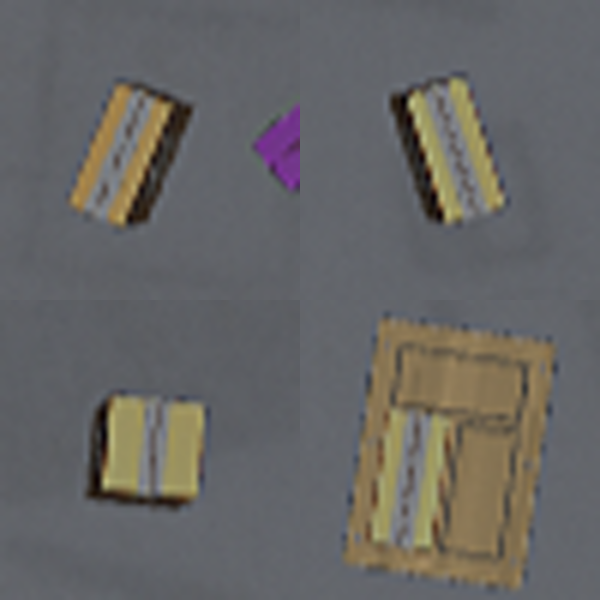

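```bash
cat > h.py <<'E'
import numpy as np,cv2
from scipy.optimize import least_squares
from scipy.spatial.transform import Rotation as R
from bench import read_state,cams
def proj(n,P):
    i=cams.camera_info(n); return cv2.projectPoints(np.float64(P).reshape(-1,3),i["rvec"],i["tvec"],i["K"],None)[0].reshape(-1,2)
def unproj(n,uv,z):
    i=cams.camera_info(n);Rm=cv2.Rodrigues(i["rvec"])[0];K=np.linalg.inv(i["K"]);o=-Rm.T@i["tvec"]
    d=(Rm.T@K@np.c_[np.float64(uv),np.ones(len(uv))].T).T
    return o+d*((z-o[2])/d[:,2])[:,None]
def box(p,l,w,z0,z1):
    c,s=np.cos(p[2]),np.sin(p[2])
    q=np.array([[l/2,w/2],[-l/2,w/2],[-l/2,-w/2],[l/2,-w/2]])@np.array([[c,s],[-s,c]])+p[:2]
    return np.r_[np.c_[q,[z0]*4],np.c_[q,[z1]*4]]
def rect(P):
    (c,s,a)=cv2.minAreaRect(np.float32(P[:,:2]*1000)); return np.array(c)/1000,s,a
def fitsil(n,im,p0,l,w,z0,z1,bg=None,half=26,show=None):
    """fit x,y,yaw of box silhouette to soft foreground mask"""
    c=proj(n,[[p0[0],p0[1],z1]])[0].round().astype(int);x0,y0=c-half
    pat=im[y0:y0+2*half,x0:x0+2*half].astype(float)
    if bg is None: bg=np.median(pat.reshape(-1,3),0)
    d=np.linalg.norm(pat-bg,axis=2); m=np.clip((d-8)/25,0,1)
    S=8
    def ren(p):
        q=(proj(n,box(p,l,w,z0,z1))-[x0,y0]+.5)*S-.5
        h=cv2.convexHull(np.float32(q)); k=np.zeros((2*half*S,)*2,np.uint8)
        cv2.fillConvexPoly(k,np.int32(np.round(h*16)),255,shift=4)
        return cv2.resize(k,(2*half,2*half),interpolation=cv2.INTER_AREA)/255.
    near=cv2.dilate((ren(p0)>0).astype(np.uint8),np.ones((7,7)))
    from scipy.optimize import minimize
    f=lambda v:(((ren([v[0]/1e3,v[1]/1e3,v[2]/57.3])-m)*near)**2).sum()
    b=minimize(f,[p0[0]*1e3,p0[1]*1e3,p0[2]*57.3],method="Nelder-Mead",options=dict(initial_simplex=[[p0[0]*1e3+a,p0[1]*1e3+e,p0[2]*57.3+g] for a,e,g in((0,0,0),(4,0,3),(0,4,-3),(-3,-3,4))]))
    return np.array([b.x[0]/1e3,b.x[1]/1e3,b.x[2]/57.3]),b.fun
E
python3 - <<'E'
from h import *
im=cv2.imread("pics/top0.png"); sc=cv2.imread("pics/scene0.png")
px=lambda L,o,x,y:[(x+(u-o[0]+.5)/6-.5,y+(v-o[1]+.5)/6-.5) for u,v in L]
A=px([(123,82),(172,97),(124,226),(70,207)],(0,0),195,200)
B=px([(410,92),(463,78),(505,207),(447,222)],(300,0),394,201)
S=px([(380,318),(555,348),(520,588),(345,562)],(300,300),305,175)
F=px([(392,412),(448,420),(430,550),(372,542)],(300,300),305,175)
for k,P,z in(("A",A,.04),("B",B,.04),("S",S,.022),("F",F,.062)):
    W=unproj("top",P,z); print(k,rect(W))
    e=W[3]-W[0]+W[2]-W[1]; yaw=np.arctan2(-e[1],-e[0]); p=np.r_[W[:,:2].mean(0),yaw]
    print('  hand',p[:2].round(4),np.degrees(yaw).round(1))
    d=dict(A=(.064,.03,0,.04),B=(.064,.03,0,.04),S=(.122,.088,0,.022))
    if k in d:
      for n,I in(("top",im),("scene",sc)):
        if n=="scene" and k=="S":continue
        q,f=fitsil(n,I,p,*d[k],half=34 if k=="S" else 26); print('  fit',n,q[:2].round(4),np.degrees(q[2]).round(1),round(f,2))
        for a in proj(n,box(q,*d[k])): cv2.circle(I,tuple(np.int32(a.round())),0,(0,0,255),-1)
cv2.imwrite("pics/ov.png",cv2.resize(np.hstack([im[145:255,195:435]]),(800,366),interpolation=cv2.INTER_NEAREST))
cv2.imwrite("pics/ov2.png",cv2.resize(sc[170:300,250:430],(800,578),interpolation=cv2.INTER_NEAREST))
s=read_state();print(R.from_quat(s["eef_rot"]).as_matrix().round(3))
E
```

```text
A (array([0.43775287, 0.31366589]), (28.15589714050293, 66.85801696777344), 69.13129425048828)
  hand [0.4373 0.3131] -22.1
  fit top [0.437  0.3144] -22.7 13.2
  fit scene [0.4367 0.3147] -22.7 11.2
B (array([ 0.42560913, -0.27878207]), (64.19544219970703, 28.386781692504883), 13.93005084991455)
  hand [ 0.4255 -0.2782] 15.0
  fit top [ 0.4261 -0.2777] 15.5 23.66
  fit scene [ 0.424  -0.2763] 13.2 7.41
S (array([ 0.50488171, -0.02223575]), (87.30856323242188, 121.35831451416016), 80.51728057861328)
  hand [ 0.5043 -0.0223] -9.4
  fit top [ 0.5046 -0.022 ] -9.4 33.04
F (array([ 0.48948886, -0.00312853]), (27.64887809753418, 62.284263610839844), 80.9897689819336)
  hand [ 0.4894 -0.0033] -9.4
[[ 0.935  0.355 -0.   ]
 [ 0.355 -0.935  0.001]
 [-0.    -0.001 -1.   ]]
```

View pics/ov.png

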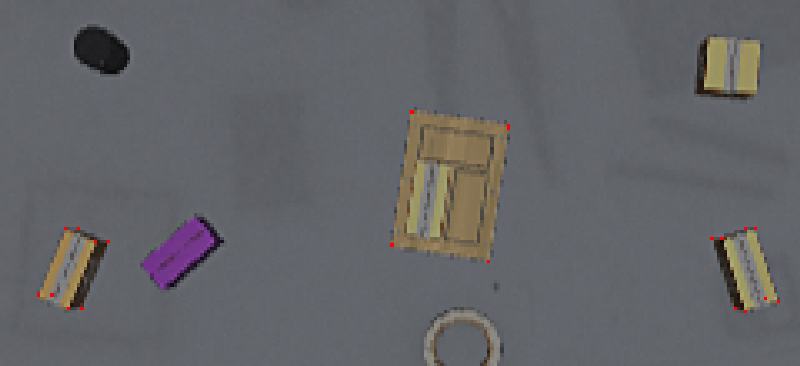

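View pics/ov2.png

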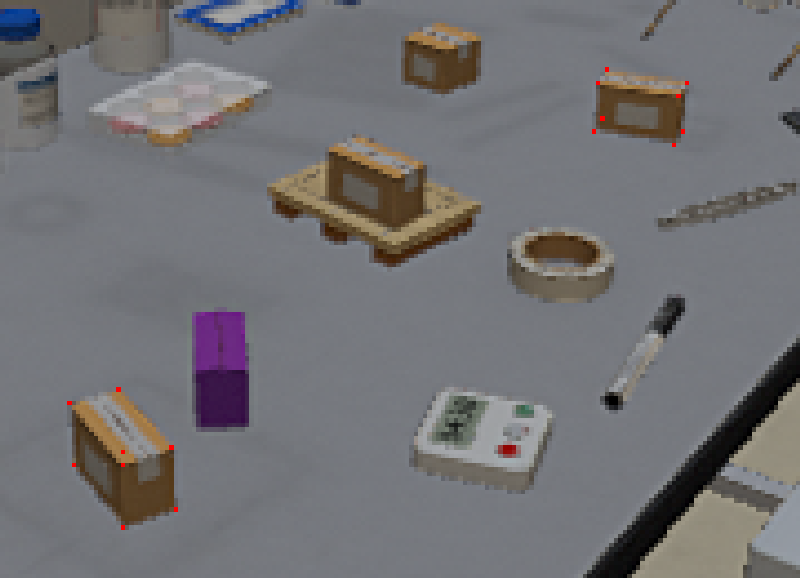

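The overlay corners land on the cartons in both views, and the cameras agree to about 2 mm:
- A: (0.437, 0.3145), −22.7°
- B: (0.4255, −0.277), about 14.5°
- Slab: (0.5046, −0.022), −9.4°

The first carton's measured position matches its outline. The square at (414,165) and the purple one are left alone. I'll start with B, which goes to the lengthwise outline.

Request:
arm_command(
  increments=[
    {"dx": 0.0374,"dy": -0.0268,"dz": 0.0125,"gripper": 100},
    {"dx": 0.0374,"dy": -0.0268,"dz": 0.0125,"gripper": 100},
    {"dx": 0.0374,"dy": -0.0268,"dz": 0.0125,"gripper": 100},
    {"dx": 0.0374,"dy": -0.0268,"dz": 0.0125,"gripper": 100},
    {"dx": 0.0374,"dy": -0.0268,"dz": 0.0125,"gripper": 100},
    {"dx": 0.0374,"dy": -0.0268,"dz": 0.0125,"gripper": 100},
    {"dx": 0.0374,"dy": -0.0268,"dz": 0.0125,"gripper": 100},
    {"dx": 0.0374,"dy": -0.0268,"dz": 0.0125,"gripper": 100},
  ],
  grip_force=15,
)

```text
validation failed for argument at $.in...
```

Request:
arm_command(
  increments=[
    {"spin": -10.5,"gripper": 100},
    {"spin": -10.5,"gripper": 100},
    {"spin": -10.5,"gripper": 100},
    {"spin": -10.5,"gripper": 100},
    {"spin": -10.5,"gripper": 100},
    {"spin": -10.5,"gripper": 100},
    {"spin": -10.5,"gripper": 100},
    {"spin": -10.2,"gripper": 100},
  ],
)

```text
validation failed for argument at $.in...
```

```bash
cat > d.py <<'E'
import sys
from h import *
def delta(x,y,z,yaw):
    s=read_state();M=R.from_quat(s["eef_rot"]).as_matrix();p=s["ee_pos"]
    ya=np.degrees(np.arctan2(M[1,1],M[0,1])); e=(yaw-ya+90)%180-90
    print("t",round(s["time"],2),"pos",p.round(4),"jaw yaw",ya.round(1),"spin needed (90-wrapped)",-e.round(2),"d tool",(M.T@(np.array([x,y,z])-p)).round(4),"w",round(s["width"],4),"F",s["ft_force"].round(1),"q",s["joint_positions"].round(2))
if __name__=="__main__": delta(*map(float,sys.argv[1:]))
E
python3 d.py .4255 -.277 .008 14.5
```

```text
t 0.1 pos [ 0.2217 -0.584   0.2218] jaw yaw -69.2 spin needed (90-wrapped) -83.71 d tool [ 0.2995 -0.2144  0.2141] w 0.0872 F [ 0.4  0.8 -0.2] q [ 1.19  0.33 -0.06  1.46  0.02  1.35 -0.09]
```

Both calls were refused. Probably every row needs all five keys.

Request:
arm_command(
  increments=[
    {"gripper": 100,"dx": 0.0374,"dy": -0.0268,"dz": 0.0125,"spin": 0},
    {"gripper": 100,"dx": 0.0374,"dy": -0.0268,"dz": 0.0125,"spin": 0},
    {"gripper": 100,"dx": 0.0374,"dy": -0.0268,"dz": 0.0125,"spin": 0},
    {"gripper": 100,"dx": 0.0374,"dy": -0.0268,"dz": 0.0125,"spin": 0},
    {"gripper": 100,"dx": 0.0374,"dy": -0.0268,"dz": 0.0125,"spin": 0},
    {"gripper": 100,"dx": 0.0374,"dy": -0.0268,"dz": 0.0125,"spin": 0},
    {"gripper": 100,"dx": 0.0374,"dy": -0.0268,"dz": 0.0125,"spin": 0},
    {"gripper": 100,"dx": 0.0374,"dy": -0.0268,"dz": 0.0125,"spin": 0},
  ],
  grip_force=15,
)

```text
time: 1.1
ee_pos: [0.4259, -0.2763, 0.122]
eef_rot: [0.984, 0.18, -0.0, 0.0]
ft_force: [0.4, -0.9, -0.4]
width: 0.087
```

Request:
arm_command(
  increments=[
    {"gripper": 100,"dx": 0,"dy": 0,"dz": 0,"spin": -10.5},
    {"gripper": 100,"dx": 0,"dy": 0,"dz": 0,"spin": -10.5},
    {"gripper": 100,"dx": 0,"dy": 0,"dz": 0,"spin": -10.5},
    {"gripper": 100,"dx": 0,"dy": 0,"dz": 0,"spin": -10.5},
    {"gripper": 100,"dx": 0,"dy": 0,"dz": 0,"spin": -10.5},
    {"gripper": 100,"dx": 0,"dy": 0,"dz": 0,"spin": -10.5},
    {"gripper": 100,"dx": 0,"dy": 0,"dz": 0,"spin": -10.5},
    {"gripper": 100,"dx": 0,"dy": 0,"dz": 0,"spin": -10.2},
  ],
)

```text
time: 2.1
ee_pos: [0.4252, -0.2776, 0.1223]
eef_rot: [0.61, 0.792, -0.0, -0.0]
ft_force: [0.6, -0.1, 0.6]
width: 0.0867
```

```bash
python3 d.py .4255 -.277 .008 14.5
```

```text
t 2.1 pos [ 0.4252 -0.2776  0.1223] jaw yaw 14.8 spin needed (90-wrapped) 0.32 d tool [0.0005 0.0005 0.1143] w 0.0867 F [ 0.6 -0.1  0.6] q [ 0.9   0.19 -0.46  1.87  0.09  1.1   0.67]
```

Request:
arm_command(
  increments=[
    {"gripper": 100,"dx": 0,"dy": 0.0005,"dz": 0.02,"spin": 0},
    {"gripper": 100,"dx": 0.0005,"dy": 0,"dz": 0.02,"spin": 0},
    {"gripper": 100,"dx": 0,"dy": 0,"dz": 0.02,"spin": 0},
    {"gripper": 100,"dx": 0,"dy": 0,"dz": 0.02,"spin": 0},
    {"gripper": 100,"dx": 0,"dy": 0,"dz": 0.015,"spin": 0},
    {"gripper": 100,"dx": 0,"dy": 0,"dz": 0.01,"spin": 0},
    {"gripper": 100,"dx": 0,"dy": 0,"dz": 0.009,"spin": 0},
    {"gripper": 100,"dx": 0,"dy": 0,"dz": 0,"spin": 0},
  ],
)

```text
time: 3.1
ee_pos: [0.4256, -0.277, 0.0082]
eef_rot: [0.612, 0.791, -0.0, -0.0]
ft_force: [-0.1, 0.6, 0.4]
width: 0.0872
```

Request:
arm_command(
  increments=[
    {"gripper": 60,"dx": 0,"dy": 0,"dz": 0,"spin": 0},
    {"gripper": 60,"dx": 0,"dy": 0,"dz": 0,"spin": 0},
    {"gripper": 60,"dx": 0,"dy": 0,"dz": 0,"spin": 0},
    {"gripper": 60,"dx": 0,"dy": 0,"dz": 0,"spin": 0},
    {"gripper": 60,"dx": 0,"dy": 0,"dz": 0,"spin": 0},
    {"gripper": 60,"dx": 0,"dy": 0,"dz": 0,"spin": 0},
    {"gripper": 60,"dx": 0,"dy": 0,"dz": 0,"spin": 0},
    {"gripper": 60,"dx": 0,"dy": 0,"dz": 0,"spin": 0},
  ],
)

```text
time: 4.1
ee_pos: [0.4259, -0.2772, 0.0088]
eef_rot: [0.612, 0.791, -0.0, 0.0]
ft_force: [-2.6, 0.5, 5.2]
width: 0.0639
```

```bash
python3 d.py .485 -.036 .12 -9.4
python3 - <<'E'
from h import *
im=cams.camera("scene")[:,:,::-1]; c=proj("scene",[[.4255,-.277,.03]])[0].astype(int);print(c)
cv2.imwrite("pics/g1.png",cv2.resize(im[c[1]-70:c[1]+50,c[0]-70:c[0]+70],(700,600),interpolation=cv2.INTER_CUBIC))
E
```

```text
t 4.1 pos [ 0.4259 -0.2772  0.0088] jaw yaw 14.5 spin needed (90-wrapped) 23.89 d tool [ 0.2187  0.1176 -0.1113] w 0.0639 F [-2.6  0.5  5.2] q [ 0.87  0.35 -0.43  1.96  0.19  0.87  0.59]
[393 190]
```

View pics/g1.png

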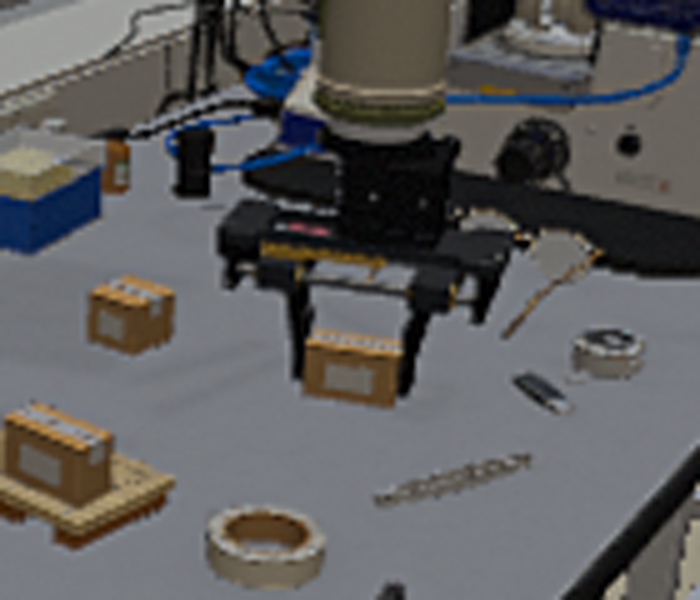

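Image 1 shows carton B at crop (355,365) between the fingers, held by its ends at 63.9 mm. Now I'll lift and turn it.

Request:
arm_command(
  increments=[
    {"gripper": 60,"dx": 0,"dy": 0,"dz": -0.012,"spin": 0},
    {"gripper": 60,"dx": 0,"dy": 0,"dz": -0.025,"spin": 0},
    {"gripper": 60,"dx": 0,"dy": 0,"dz": -0.035,"spin": 0},
    {"gripper": 60,"dx": 0,"dy": 0,"dz": -0.03,"spin": 0},
    {"gripper": 60,"dx": 0,"dy": 0,"dz": -0.01,"spin": 4},
    {"gripper": 60,"dx": 0,"dy": 0,"dz": 0,"spin": 8},
    {"gripper": 60,"dx": 0,"dy": 0,"dz": 0,"spin": 8},
    {"gripper": 60,"dx": 0,"dy": 0,"dz": 0,"spin": 3.9},
  ],
)

```text
time: 5.15
ee_pos: [0.4259, -0.2769, 0.1211]
eef_rot: [0.764, 0.646, 0.0, 0.0]
ft_force: [0.1, 0.2, -2.1]
width: 0.064
```

```bash
python3 d.py .485 -.036 .06 -9.4
```

```text
t 5.15 pos [ 0.4259 -0.2769  0.1211] jaw yaw -9.6 spin needed (90-wrapped) -0.19 d tool [0.2474 0.0182 0.0611] w 0.064 F [ 0.1  0.2 -2.1] q [ 0.87  0.19 -0.42  1.87  0.09  1.1   0.25]
```

Request:
arm_command(
  increments=[
    {"gripper": 60,"dx": 0.02,"dy": 0.002,"dz": 0,"spin": 0},
    {"gripper": 60,"dx": 0.035,"dy": 0.003,"dz": 0,"spin": 0},
    {"gripper": 60,"dx": 0.045,"dy": 0.003,"dz": 0,"spin": 0},
    {"gripper": 60,"dx": 0.045,"dy": 0.003,"dz": 0,"spin": 0},
    {"gripper": 60,"dx": 0.045,"dy": 0.003,"dz": 0,"spin": 0},
    {"gripper": 60,"dx": 0.035,"dy": 0.002,"dz": 0,"spin": 0},
    {"gripper": 60,"dx": 0.0224,"dy": 0.0022,"dz": 0,"spin": -0.2},
    {"gripper": 60,"dx": 0,"dy": 0,"dz": 0,"spin": 0},
  ],
)

```text
time: 6.15
ee_pos: [0.4845, -0.0341, 0.121]
eef_rot: [0.761, 0.649, 0.0, -0.0]
ft_force: [-0.3, 0.3, -1.3]
width: 0.0637
```

```bash
python3 d.py .485 -.036 .06 -9.4;python3 - <<'E'
from h import *
im=np.ascontiguousarray(cams.camera("scene")[:,:,::-1]); c=proj("scene",[[.485,-.036,.06]])[0].astype(int);print(c)
cv2.imwrite("pics/g2.png",cv2.resize(im[c[1]-60:c[1]+60,c[0]-70:c[0]+70],(700,600),interpolation=cv2.INTER_CUBIC))
E
```

```text
t 6.15 pos [ 0.4845 -0.0341  0.121 ] jaw yaw -9.0 spin needed (90-wrapped) 0.38 d tool [-0.0018  0.0008  0.061 ] w 0.0637 F [-0.3  0.3 -1.3] q [ 0.56  0.16 -0.62  1.92  0.11  1.09 -0.26]
[341 201]
```

View pics/g2.png

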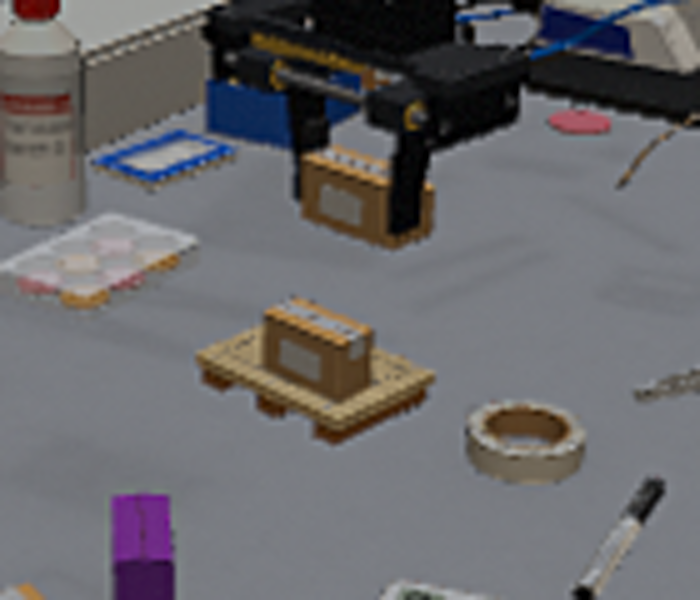

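The carton hangs level in the fingers above the slab, at crop (365,200). I'll lower it onto the outline with a 1.5 mm bias away from the neighbour.

Request:
arm_command(
  increments=[
    {"gripper": 60,"dx": -0.0033,"dy": 0.0008,"dz": 0,"spin": 0.3},
    {"gripper": 60,"dx": 0,"dy": 0,"dz": 0.015,"spin": 0},
    {"gripper": 60,"dx": 0,"dy": 0,"dz": 0.02,"spin": 0},
    {"gripper": 60,"dx": 0,"dy": 0,"dz": 0.015,"spin": 0},
    {"gripper": 60,"dx": 0,"dy": 0,"dz": 0.005,"spin": 0},
    {"gripper": 60,"dx": 0,"dy": 0,"dz": 0,"spin": 0},
    {"gripper": 60,"dx": 0,"dy": 0,"dz": 0,"spin": 0},
    {"gripper": 60,"dx": 0,"dy": 0,"dz": 0,"spin": 0},
  ],
)

```text
time: 7.2
ee_pos: [0.4849, -0.0394, 0.0661]
eef_rot: [0.763, 0.646, 0.0, 0.0]
ft_force: [-0.6, -0.1, -0.7]
width: 0.0639
```

```bash
python3 d.py .4848 -.0375 .031 -9.4
```

```text
t 7.2 pos [ 0.4849 -0.0394  0.0661] jaw yaw -9.5 spin needed (90-wrapped) -0.12 d tool [ 0.0019 -0.0004  0.0351] w 0.0639 F [-0.6 -0.1 -0.7] q [ 0.54  0.24 -0.61  1.97  0.16  0.98 -0.31]
```

Request:
arm_command(
  increments=[
    {"gripper": 60,"dx": 0.0018,"dy": -0.0004,"dz": 0,"spin": 0},
    {"gripper": 60,"dx": 0,"dy": 0,"dz": 0,"spin": 0},
    {"gripper": 60,"dx": 0,"dy": 0,"dz": 0.012,"spin": 0},
    {"gripper": 60,"dx": 0,"dy": 0,"dz": 0.01,"spin": 0},
    {"gripper": 60,"dx": 0,"dy": 0,"dz": 0.007,"spin": 0},
    {"gripper": 60,"dx": 0,"dy": 0,"dz": 0.004,"spin": 0},
    {"gripper": 60,"dx": 0,"dy": 0,"dz": 0.001,"spin": 0},
    {"gripper": 60,"dx": 0,"dy": 0,"dz": 0,"spin": 0},
  ],
)

```text
time: 8.2
ee_pos: [0.4845, -0.0375, 0.0317]
eef_rot: [0.763, 0.646, 0.0, 0.0]
ft_force: [1.0, -0.1, -1.3]
width: 0.064
```

```bash
python3 d.py .4848 -.0375 .031 -9.4;python3 - <<'E'
from h import *
im=np.ascontiguousarray(cams.camera("scene")[:,:,::-1]); c=proj("scene",[[.485,-.036,.06]])[0].astype(int);print(c)
cv2.imwrite("pics/g3.png",cv2.resize(im[c[1]-60:c[1]+60,c[0]-70:c[0]+70],(700,600),interpolation=cv2.INTER_CUBIC))
E
```

```text
t 8.2 pos [ 0.4845 -0.0375  0.0317] jaw yaw -9.5 spin needed (90-wrapped) -0.11 d tool [0.0001 0.0002 0.0007] w 0.064 F [ 1.  -0.1 -1.3] q [ 0.52  0.29 -0.59  1.99  0.21  0.91 -0.35]
[341 201]
```

View pics/g3.png

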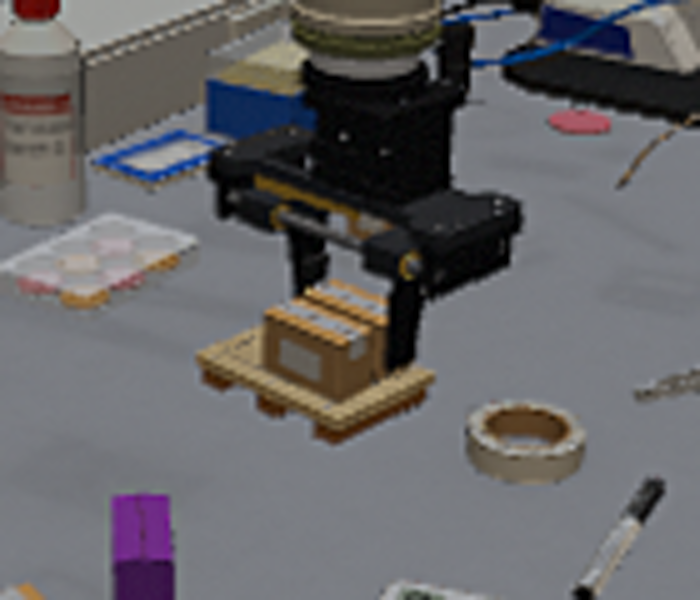

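Carton B stands just above the deck beside the first, at crop (345,315). I'll lower it another 1 mm, open, and lift away.

Request:
arm_command(
  increments=[
    {"gripper": 60,"dx": 0,"dy": 0,"dz": 0.001,"spin": 0},
    {"gripper": 60,"dx": 0,"dy": 0,"dz": 0,"spin": 0},
    {"gripper": 100,"dx": 0,"dy": 0,"dz": 0,"spin": 0},
    {"gripper": 100,"dx": 0,"dy": 0,"dz": 0,"spin": 0},
    {"gripper": 100,"dx": 0,"dy": 0,"dz": 0,"spin": 0},
    {"gripper": 100,"dx": 0,"dy": 0,"dz": 0,"spin": 0},
    {"gripper": 100,"dx": 0,"dy": 0,"dz": 0,"spin": 0},
    {"gripper": 100,"dx": 0,"dy": 0,"dz": 0,"spin": 0},
  ],
)

```text
time: 9.25
ee_pos: [0.4844, -0.0376, 0.0305]
eef_rot: [0.763, 0.646, -0.0, 0.0]
ft_force: [0.0, -0.7, 1.4]
width: 0.0869
```

Request:
arm_command(
  increments=[
    {"gripper": 100,"dx": 0,"dy": 0,"dz": -0.01,"spin": 0},
    {"gripper": 100,"dx": 0,"dy": 0,"dz": -0.02,"spin": 0},
    {"gripper": 100,"dx": 0,"dy": 0,"dz": -0.03,"spin": 0},
    {"gripper": 100,"dx": 0,"dy": 0,"dz": -0.03,"spin": 0},
    {"gripper": 100,"dx": 0,"dy": 0,"dz": -0.02,"spin": 0},
    {"gripper": 100,"dx": 0,"dy": 0,"dz": 0,"spin": 4},
    {"gripper": 100,"dx": 0,"dy": 0,"dz": 0,"spin": 6},
    {"gripper": 100,"dx": 0,"dy": 0,"dz": 0,"spin": 3.2},
  ],
)

```text
time: 10.25
ee_pos: [0.4845, -0.0375, 0.1414]
eef_rot: [0.833, 0.553, 0.0, 0.0]
ft_force: [-0.5, 0.2, -0.1]
width: 0.0872
```

```bash
python3 d.py .437 .3145 .14 -22.7
```

```text
t 10.25 pos [ 0.4845 -0.0375  0.1414] jaw yaw -22.8 spin needed (90-wrapped) -0.15 d tool [ 0.3059 -0.1805  0.0012] w 0.0872 F [-0.5  0.2 -0.1] q [ 0.55  0.14 -0.61  1.9   0.09  1.13 -0.48]
```

Request:
arm_command(
  increments=[
    {"gripper": 100,"dx": 0.03,"dy": -0.018,"dz": 0,"spin": 0},
    {"gripper": 100,"dx": 0.045,"dy": -0.0265,"dz": 0,"spin": 0},
    {"gripper": 100,"dx": 0.05,"dy": -0.0295,"dz": 0,"spin": 0},
    {"gripper": 100,"dx": 0.05,"dy": -0.0295,"dz": 0,"spin": 0},
    {"gripper": 100,"dx": 0.05,"dy": -0.0295,"dz": 0,"spin": 0},
    {"gripper": 100,"dx": 0.045,"dy": -0.0265,"dz": 0,"spin": 0},
    {"gripper": 100,"dx": 0.0359,"dy": -0.021,"dz": 0,"spin": 0},
    {"gripper": 100,"dx": 0,"dy": 0,"dz": 0,"spin": 0},
  ],
)

```text
time: 11.25
ee_pos: [0.4343, 0.318, 0.1413]
eef_rot: [0.831, 0.556, 0.0, -0.001]
ft_force: [0.1, -0.7, -0.9]
width: 0.0871
```

```bash
python3 d.py .437 .3145 .008 -22.7; python3 - <<'E'
from h import *
im=np.ascontiguousarray(cams.camera("top")[:,:,::-1]); cv2.imwrite("pics/top2.png",im)
cv2.imwrite("pics/g4.png",cv2.resize(im[150:270,180:360],(800,533),interpolation=cv2.INTER_CUBIC))
E
```

```text
t 11.25 pos [0.4343 0.318  0.1413] jaw yaw -22.4 spin needed (90-wrapped) 0.3 d tool [-0.0025  0.004   0.1333] w 0.0871 F [ 0.1 -0.7 -0.9] q [ 0.01  0.31 -0.85  1.76  0.25  1.18 -1.3 ]
```

View pics/g4.png

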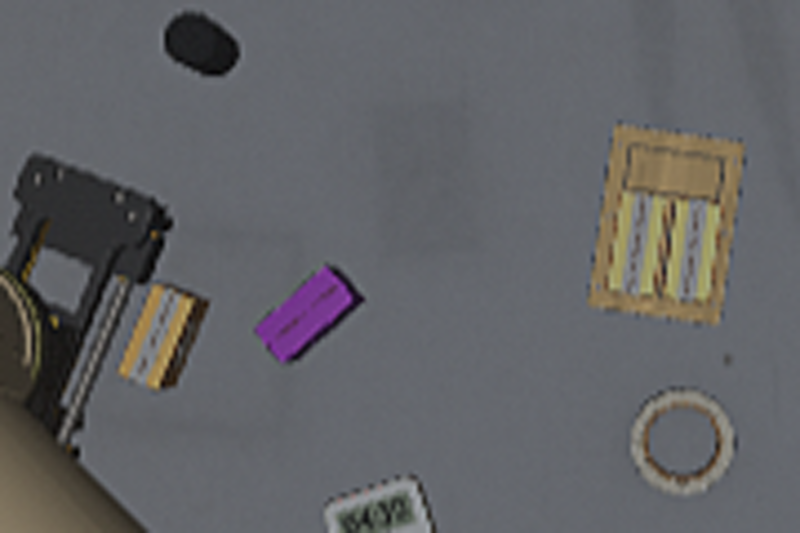

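Both cartons stand on their outlines, at crop (635,245) and (690,250). Carton A, at (165,335), is untouched. Next I'll settle, descend partway and re-read.

Request:
arm_command(
  increments=[
    {"gripper": 100,"dx": 0,"dy": 0,"dz": 0,"spin": 0},
    {"gripper": 100,"dx": 0,"dy": 0,"dz": 0.02,"spin": 0},
    {"gripper": 100,"dx": 0,"dy": 0,"dz": 0.03,"spin": 0},
    {"gripper": 100,"dx": 0,"dy": 0,"dz": 0.02,"spin": 0},
    {"gripper": 100,"dx": 0,"dy": 0,"dz": 0.01,"spin": 0},
    {"gripper": 100,"dx": 0,"dy": 0,"dz": 0,"spin": 0},
    {"gripper": 100,"dx": 0,"dy": 0,"dz": 0,"spin": 0},
    {"gripper": 100,"dx": 0,"dy": 0,"dz": 0,"spin": 0},
  ],
)

```text
time: 12.3
ee_pos: [0.4365, 0.3146, 0.0613]
eef_rot: [0.833, 0.554, 0.001, 0.0]
ft_force: [0.7, -0.7, -0.1]
width: 0.0872
```

```bash
python3 d.py .437 .3145 .008 -22.7
```

```text
t 12.3 pos [0.4365 0.3146 0.0613] jaw yaw -22.7 spin needed (90-wrapped) -0.02 d tool [0.0001 0.0005 0.0533] w 0.0872 F [ 0.7 -0.7 -0.1] q [-0.03  0.41 -0.8   1.84  0.34  1.04 -1.36]
```

Request:
arm_command(
  increments=[
    {"gripper": 100,"dx": 0,"dy": 0.0005,"dz": 0.015,"spin": 0},
    {"gripper": 100,"dx": 0,"dy": 0,"dz": 0.015,"spin": 0},
    {"gripper": 100,"dx": 0,"dy": 0,"dz": 0.013,"spin": 0},
    {"gripper": 100,"dx": 0,"dy": 0,"dz": 0.008,"spin": 0},
    {"gripper": 100,"dx": 0,"dy": 0,"dz": 0.002,"spin": 0},
    {"gripper": 100,"dx": 0,"dy": 0,"dz": 0,"spin": 0},
    {"gripper": 60,"dx": 0,"dy": 0,"dz": 0,"spin": 0},
    {"gripper": 60,"dx": 0,"dy": 0,"dz": 0,"spin": 0},
  ],
)

```text
time: 13.3
ee_pos: [0.4367, 0.3142, 0.0079]
eef_rot: [0.833, 0.554, 0.0, 0.0]
ft_force: [0.4, -0.7, -0.2]
width: 0.0742
```

Request:
arm_command(
  increments=[
    {"gripper": 60,"dx": 0,"dy": 0,"dz": 0,"spin": 0},
    {"gripper": 60,"dx": 0,"dy": 0,"dz": 0,"spin": 0},
    {"gripper": 60,"dx": 0,"dy": 0,"dz": 0,"spin": 0},
    {"gripper": 60,"dx": 0,"dy": 0,"dz": 0,"spin": 0},
    {"gripper": 60,"dx": 0,"dy": 0,"dz": 0,"spin": 0},
    {"gripper": 60,"dx": 0,"dy": 0,"dz": 0,"spin": 0},
    {"gripper": 60,"dx": 0,"dy": 0,"dz": 0,"spin": 0},
    {"gripper": 60,"dx": 0,"dy": 0,"dz": 0,"spin": 0},
  ],
)

```text
time: 14.3
ee_pos: [0.4366, 0.3141, 0.0077]
eef_rot: [0.832, 0.554, 0.0, 0.0]
ft_force: [-0.9, -0.8, 4.8]
width: 0.0641
```

Request:
arm_command(
  increments=[
    {"gripper": 60,"dx": 0,"dy": 0,"dz": -0.012,"spin": 0},
    {"gripper": 60,"dx": 0,"dy": 0,"dz": -0.025,"spin": 0},
    {"gripper": 60,"dx": 0,"dy": 0,"dz": -0.035,"spin": 0},
    {"gripper": 60,"dx": 0,"dy": 0,"dz": -0.03,"spin": 0},
    {"gripper": 60,"dx": 0,"dy": 0,"dz": -0.018,"spin": 0},
    {"gripper": 60,"dx": 0,"dy": 0,"dz": 0,"spin": 0},
    {"gripper": 60,"dx": 0,"dy": 0,"dz": 0,"spin": 0},
    {"gripper": 60,"dx": 0,"dy": 0,"dz": 0,"spin": 0},
  ],
)

```text
time: 15.3
ee_pos: [0.4359, 0.3137, 0.1264]
eef_rot: [0.832, 0.554, -0.001, -0.0]
ft_force: [0.8, 1.0, -0.4]
width: 0.064
```

```bash
python3 d.py .5382 -.0275 .128 -22.7;  python3 - <<'E'
from h import *
im=np.ascontiguousarray(cams.camera("scene")[:,:,::-1]); c=proj("scene",[[.437,.3145,.1]])[0].astype(int);print(c)
cv2.imwrite("pics/g5.png",cv2.resize(im[c[1]-60:c[1]+60,c[0]-70:c[0]+70],(700,600),interpolation=cv2.INTER_CUBIC))
E
```

```text
t 15.3 pos [0.4359 0.3137 0.1264] jaw yaw -22.7 spin needed (90-wrapped) -0.01 d tool [-0.2753  0.226  -0.0015] w 0.064 F [ 0.8  1.  -0.4] q [ 0.01  0.33 -0.84  1.78  0.27  1.16 -1.31]
[275 242]
```

View pics/g5.png

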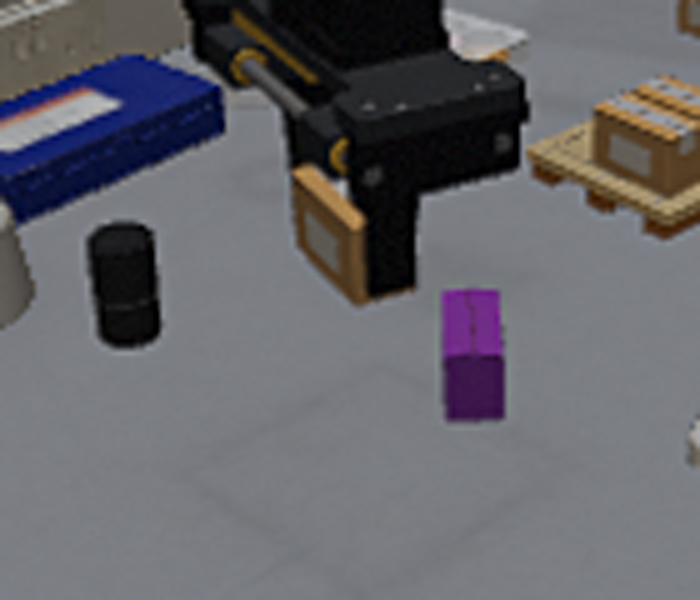

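Carton A is lifted level, at crop (335,235). Next I'll carry it over the slab and then turn it.

Request:
arm_command(
  increments=[
    {"gripper": 60,"dx": -0.025,"dy": 0.0205,"dz": 0,"spin": 0},
    {"gripper": 60,"dx": -0.04,"dy": 0.0328,"dz": 0,"spin": 0},
    {"gripper": 60,"dx": -0.045,"dy": 0.037,"dz": 0,"spin": 0},
    {"gripper": 60,"dx": -0.045,"dy": 0.037,"dz": 0,"spin": 0},
    {"gripper": 60,"dx": -0.045,"dy": 0.037,"dz": 0,"spin": 0},
    {"gripper": 60,"dx": -0.04,"dy": 0.0328,"dz": 0,"spin": 0},
    {"gripper": 60,"dx": -0.025,"dy": 0.0205,"dz": 0,"spin": 0},
    {"gripper": 60,"dx": -0.01,"dy": 0.0084,"dz": 0,"spin": 0},
  ],
)

```text
time: 16.35
ee_pos: [0.5387, -0.0288, 0.1268]
eef_rot: [0.833, 0.553, -0.0, -0.0]
ft_force: [0.2, 1.1, -0.5]
width: 0.0638
```

Request:
arm_command(
  increments=[
    {"gripper": 60,"dx": 0,"dy": 0,"dz": 0,"spin": 8},
    {"gripper": 60,"dx": 0,"dy": 0,"dz": 0,"spin": 10},
    {"gripper": 60,"dx": 0,"dy": 0,"dz": 0,"spin": 10},
    {"gripper": 60,"dx": 0,"dy": 0,"dz": 0,"spin": 10},
    {"gripper": 60,"dx": 0,"dy": 0,"dz": 0,"spin": 10},
    {"gripper": 60,"dx": 0,"dy": 0,"dz": 0,"spin": 10},
    {"gripper": 60,"dx": 0,"dy": 0,"dz": 0,"spin": 10},
    {"gripper": 60,"dx": 0,"dy": 0,"dz": 0,"spin": 8.7},
  ],
)

```text
time: 17.35
ee_pos: [0.5385, -0.0252, 0.1272]
eef_rot: [0.996, -0.084, -0.0, -0.0]
ft_force: [0.4, -0.1, -1.1]
width: 0.064
```

Request:
arm_command(
  increments=[
    {"gripper": 60,"dx": 0,"dy": 0,"dz": 0,"spin": 0},
    {"gripper": 60,"dx": 0,"dy": 0,"dz": 0,"spin": 0},
    {"gripper": 60,"dx": 0,"dy": 0,"dz": 0,"spin": 0},
    {"gripper": 60,"dx": 0,"dy": 0,"dz": 0,"spin": 0},
    {"gripper": 60,"dx": 0,"dy": 0,"dz": 0,"spin": 0},
    {"gripper": 60,"dx": 0,"dy": 0,"dz": 0,"spin": 0},
    {"gripper": 60,"dx": 0,"dy": 0,"dz": 0,"spin": 0},
    {"gripper": 60,"dx": 0,"dy": 0,"dz": 0,"spin": 0},
  ],
)

```text
time: 18.35
ee_pos: [0.5388, -0.0268, 0.1276]
eef_rot: [0.997, -0.082, 0.0, 0.0]
ft_force: [0.6, 0.4, -1.5]
width: 0.0638
```

```bash
python3 d.py .5397 -.0277 .030 80.6;python3 - <<'E'
from h import *
im=np.ascontiguousarray(cams.camera("scene")[:,:,::-1]); c=proj("scene",[[.53,-.036,.09]])[0].astype(int);print(c)
cv2.imwrite("pics/g6.png",cv2.resize(im[c[1]-60:c[1]+60,c[0]-70:c[0]+70],(700,600),interpolation=cv2.INTER_CUBIC))
E
```

```text
t 18.35 pos [ 0.5388 -0.0268  0.1276] jaw yaw -99.4 spin needed (90-wrapped) -0.01 d tool [0.0011 0.0007 0.0976] w 0.0638 F [ 0.6  0.4 -1.5] q [ 0.39  0.26 -0.48  1.79  0.13  1.13 -1.87]
[329 189]
```

View pics/g6.png

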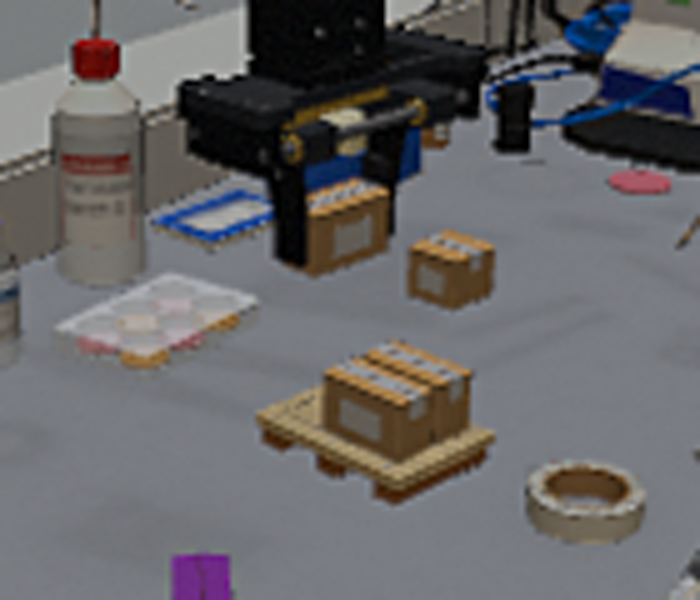

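Carton A is level and now crosswise, at crop (345,230). The pair stands square at (395,395). I'll descend in two stages.

Request:
arm_command(
  increments=[
    {"gripper": 60,"dx": 0.001,"dy": 0.0007,"dz": 0.015,"spin": 0},
    {"gripper": 60,"dx": 0,"dy": 0,"dz": 0.02,"spin": 0},
    {"gripper": 60,"dx": 0,"dy": 0,"dz": 0.02,"spin": 0},
    {"gripper": 60,"dx": 0,"dy": 0,"dz": 0.009,"spin": 0},
    {"gripper": 60,"dx": 0,"dy": 0,"dz": 0,"spin": 0},
    {"gripper": 60,"dx": 0,"dy": 0,"dz": 0,"spin": 0},
    {"gripper": 60,"dx": 0,"dy": 0,"dz": 0,"spin": 0},
    {"gripper": 60,"dx": 0,"dy": 0,"dz": 0,"spin": 0},
  ],
)

```text
time: 19.4
ee_pos: [0.5399, -0.0277, 0.064]
eef_rot: [0.997, -0.082, 0.0, 0.0]
ft_force: [0.3, 0.5, -1.2]
width: 0.0641
```

```bash
python3 d.py .5397 -.0277 .030 80.6;python3 - <<'E'
from h import *
im=np.ascontiguousarray(cams.camera("scene")[:,:,::-1]); c=proj("scene",[[.53,-.036,.07]])[0].astype(int);print(c)
cv2.imwrite("pics/g7.png",cv2.resize(im[c[1]-45:c[1]+45,c[0]-52:c[0]+52],(700,606)[:1]+(600,),interpolation=cv2.INTER_CUBIC))
E
```

```text
t 19.4 pos [ 0.5399 -0.0277  0.064 ] jaw yaw -99.4 spin needed (90-wrapped) -0.01 d tool [-0.0002  0.0001  0.034 ] w 0.0641 F [ 0.3  0.5 -1.2] q [ 0.37  0.34 -0.47  1.84  0.18  1.01 -1.91]
[329 195]
```

View pics/g7.png

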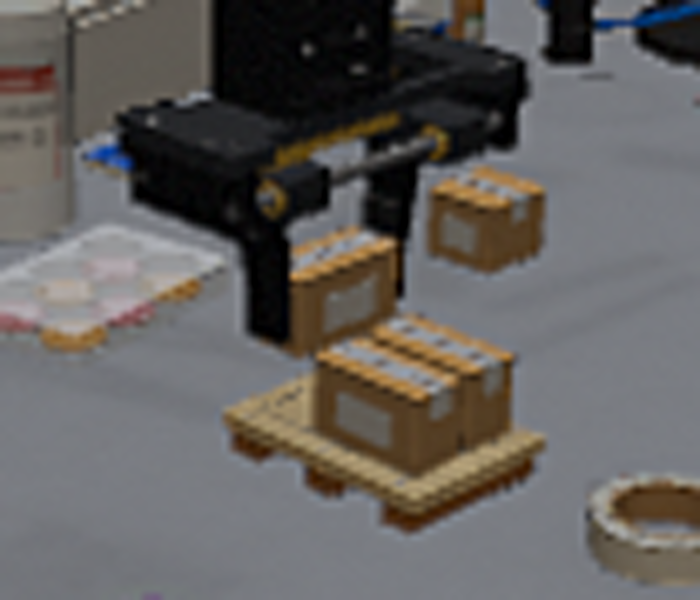

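Carton A, at crop (340,285), is lined up behind the pair's ends. I'll lower it, then release.

Request:
arm_command(
  increments=[
    {"gripper": 60,"dx": 0,"dy": 0,"dz": 0.01,"spin": 0},
    {"gripper": 60,"dx": 0,"dy": 0,"dz": 0.01,"spin": 0},
    {"gripper": 60,"dx": 0,"dy": 0,"dz": 0.007,"spin": 0},
    {"gripper": 60,"dx": 0,"dy": 0,"dz": 0.005,"spin": 0},
    {"gripper": 60,"dx": 0,"dy": 0,"dz": 0.002,"spin": 0},
    {"gripper": 60,"dx": 0,"dy": 0,"dz": 0,"spin": 0},
    {"gripper": 60,"dx": 0,"dy": 0,"dz": 0,"spin": 0},
    {"gripper": 60,"dx": 0,"dy": 0,"dz": 0,"spin": 0},
  ],
)

```text
time: 20.45
ee_pos: [0.5399, -0.0276, 0.0297]
eef_rot: [0.997, -0.082, 0.0, -0.0]
ft_force: [1.0, -0.0, -0.4]
width: 0.0641
```

Request:
arm_command(
  increments=[
    {"gripper": 100,"dx": 0,"dy": 0,"dz": 0,"spin": 0},
    {"gripper": 100,"dx": 0,"dy": 0,"dz": 0,"spin": 0},
    {"gripper": 100,"dx": 0,"dy": 0,"dz": 0,"spin": 0},
    {"gripper": 100,"dx": 0,"dy": 0,"dz": 0,"spin": 0},
    {"gripper": 100,"dx": 0,"dy": 0,"dz": 0,"spin": 0},
    {"gripper": 100,"dx": 0,"dy": 0,"dz": 0,"spin": 0},
    {"gripper": 100,"dx": 0,"dy": 0,"dz": 0,"spin": 0},
    {"gripper": 100,"dx": 0,"dy": 0,"dz": 0,"spin": 0},
  ],
)

```text
time: 21.45
ee_pos: [0.5397, -0.0277, 0.0296]
eef_rot: [0.997, -0.082, 0.0, 0.0]
ft_force: [0.1, 0.5, -0.3]
width: 0.0873
```

Request:
arm_command(
  increments=[
    {"gripper": 100,"dx": 0,"dy": 0,"dz": -0.01,"spin": 0},
    {"gripper": 100,"dx": 0,"dy": 0,"dz": -0.02,"spin": 0},
    {"gripper": 100,"dx": 0,"dy": 0,"dz": -0.03,"spin": 0},
    {"gripper": 100,"dx": 0,"dy": 0,"dz": -0.03,"spin": 0},
    {"gripper": 100,"dx": 0,"dy": 0,"dz": -0.03,"spin": 0},
    {"gripper": 100,"dx": 0,"dy": 0.02,"dz": -0.02,"spin": 0},
    {"gripper": 100,"dx": 0,"dy": 0.04,"dz": 0,"spin": 0},
    {"gripper": 100,"dx": 0,"dy": 0.04,"dz": 0,"spin": 0},
  ],
)

```text
time: 22.45
ee_pos: [0.5233, -0.1272, 0.1707]
eef_rot: [0.997, -0.082, 0.001, 0.0]
ft_force: [-0.1, 0.1, -1.2]
width: 0.0868
```

Request:
arm_command(
  increments=[
    {"gripper": 100,"dx": 0,"dy": 0.04,"dz": 0,"spin": 0},
    {"gripper": 100,"dx": 0,"dy": 0.04,"dz": 0,"spin": 0},
    {"gripper": 100,"dx": 0,"dy": 0.03,"dz": 0,"spin": 0},
    {"gripper": 100,"dx": 0,"dy": 0.03,"dz": 0,"spin": 0},
    {"gripper": 100,"dx": 0,"dy": 0.02,"dz": 0,"spin": 0},
    {"gripper": 100,"dx": 0,"dy": 0,"dz": 0,"spin": 0},
    {"gripper": 100,"dx": 0,"dy": 0,"dz": 0,"spin": 0},
    {"gripper": 100,"dx": 0,"dy": 0,"dz": 0,"spin": 0},
  ],
)

```text
time: 23.45
ee_pos: [0.4976, -0.2827, 0.1697]
eef_rot: [0.997, -0.081, 0.0, -0.0]
ft_force: [-0.2, -0.3, 0.1]
width: 0.0868
```

```bash
python3 - <<'E'
from h import *
s=read_state();print(s["time"],s["ee_pos"],s["ft_force"],s["width"])
t=np.ascontiguousarray(cams.camera("top")[:,:,::-1]);c=np.ascontiguousarray(cams.camera("scene")[:,:,::-1])
cv2.imwrite("pics/topf.png",t)
a=cv2.resize(t[170:235,295:365],(400,371),interpolation=cv2.INTER_CUBIC); b=cv2.resize(c[170:235,295:365],(400,371),interpolation=cv2.INTER_CUBIC)
cv2.imwrite("pics/fin.png",np.hstack([a,b]))
S=np.array([.5046,-.022,np.radians(-9.4)])
co,si=np.cos(S[2]),np.sin(S[2])
for x,y in((-17,17),(-17,-17),(34,0)):
    w=S[:2]+np.array([co*x-si*y,si*x+co*y])/1e3
    print((x,y),"top centre px", proj("top",[[*w,.062]])[0].round(1))
E
```

```text
23.45 [ 0.49763189 -0.28274752  0.16969864] [-0.23047376 -0.2592938   0.06703063] 0.0868290635495881
(-17, 17) top centre px [322.7 204.3]
(-17, -17) top centre px [334.6 206. ]
(34, 0) top centre px [331.2 187.5]
```

View pics/fin.png

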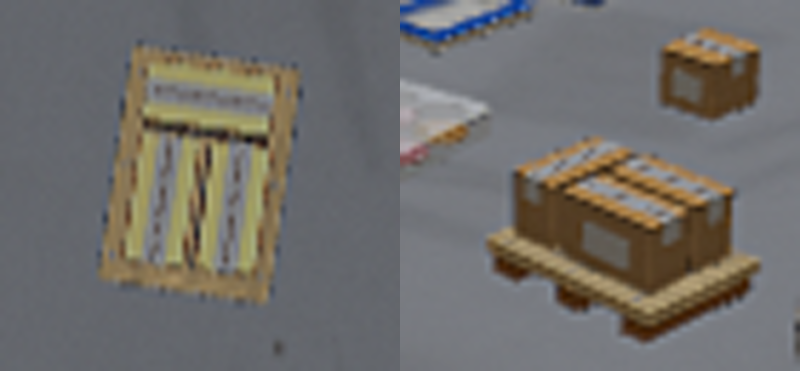

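The final views show all three cartons upright and square. Top faces are centred at about px (322.5,205), (336,206) and (331,187). The expected centres are (322.7,204.3), (334.6,206.0) and (331.2,187.5), so all are within about 5 mm. The gripper is clear, so I'll hand in.

```bash
python3 -c "
from bench import job
print(job.close_job())"
```

```text
the job is handed in; nothing more can be done
None
```

The layer is complete and the job is handed in. The right-hand loose carton stands lengthwise beside the first one. The left-hand one stands crosswise over the ends of the pair.

**Last checks:** In the final pictures from both cameras, all three cartons stand upright and square in their outlines. Their top centres are within about 1 px (3 mm) of the expected spots. The exception is the lengthwise carton, which sits about 3–5 mm further from its neighbour (limit 12 mm); 1.5 mm of that was deliberate. The gripper was open and well clear, at about 23.6 s of the 48 s allowed.

**Failed or disagreed:** My first two move calls were refused for rows missing some keys, and nothing moved. The two cameras differed by about 2 mm and 2° on the right-hand carton, so I used the mean. Positions read right after fast moves were off by a few millimetres, so I let the arm settle and re-read before each final descent.

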